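Eject the test cassette and catch it

ROBOT

A 6-joint arm with a two-finger parallel gripper is mounted at the origin on a cart in front of the work surface, level with it; the furniture and walls round the work are solid. World frame = base frame: x ahead of the robot, y to its left, z up, the work surface at z = 0. Lengths are in m, angles in rad, forces in N, time in s.
With the tool pointing down it reaches from about 0.3 to 0.95 m from the base axis. Payload 3.1 kg.
Tool frame: the origin (TCP) lies at the very end of the fingers, on their centre line; the grasp point (between the pads) lies 19 mm behind it (env.tcp_to_grasp is the distance from the TCP to the grasp point, in m); y points along the fingers, z is the direction in which the jaws open and shut, and the axes are right-handed (so a half turn about y gives the same grasp; the last joint's range is limited). The gripper opens to 85 mm and grips with 20 to 120 N. Pads are 22 mm wide; open, the fingers measure 114 mm over their backs; the gripper's body (76 mm by 85 mm) begins 54 mm behind the grasp point. The pads swing forward as they close: fully open they stand 13 mm farther back than shut.
Start: joints at [1.066, 0.308, 1.634, -0, 1.2, -0.07], TCP at [0.263, 0.567, 0.231] pointing down, gripper open.
Joint ranges: [-3.06, 3.06], [-0.79, 1.96], [0.05, 2.63], [-1.19, 4.34], [0.05, 2.64], [-2.94, 2.94]. Speed limits (rad/s): [2.79, 2.79, 3.14, 3.14, 3.14, 3.14].

INTERFACE

Orientations are given as [roll, pitch, yaw] about the fixed x, y, z axes, in that order (R = Rz(yaw) Ry(pitch) Rx(roll)).
In Python, from plant import get_obs, cams, workorder, nets, env gives the robot as it stands. The module is installed in compiled form; this text tells all that it offers.
- The arm moves only by the tool drive_tool, never from a script. Its argument "plan" is text: rows parted by semicolons, each of 5 numbers parted by spaces: the shift along the tool's x, y, z in m, then the turn about the tool's y in degrees, then the opening, from -1 (shut) to 1 (fully open), so that 0 is half open. In form: x y z yaw claw; .... A call has 1 to 20 rows; each row shifts and turns the pose as measured when the row begins, along the tool's axes as they then stand; what a row does not reach is not made up. A row lasts 1/12 s, in which the tool goes at most 41.7 mm and 7.16 degrees, less where a joint would pass 70% of its speed; a pose out of reach is approached as far as the arm can. A call with a gripper value outside its range is refused whole. The fingers move at their own pace and stop on an object; "squeeze" is the grip in N (left out, the last holds). Time passes only in rows, so rows that do not move let the fingers close. It gives the time, the measured TCP pose, the force and the opening at its end, in the units of the state.
- get_obs(): the state, without advancing time (a new reading comes with each control period).
- cams.get_image(name): name is "scene" or "top"; returns the picture (420x560x3 uint8, red, green, blue); there is no depth.
- cams.calibration(name): a dict with "K" (3x3 intrinsics, pixels), "k1" (the pictures are not rectified: a ray, as slopes to the right and down, at radius r is drawn at 1 + k1 r^2 times it, then the intrinsics apply), "position" and "attitude" of the camera in the world. Camera axes: x right, y down, z forward; pixel columns grow to the right and rows downward; lengths in m; the calibration is good to about 2 mm. A picture is of the moment at which its call begins. calibration takes no time and is no camera call.
- workorder.close_job(): hands the job in, once; it reports no verdict.
Trained networks look in the newest picture that a camera, given by its name, has taken for a name from the list of things; names that differ only in an ending like _2 or _b are one class to them, and where a whole thing is asked for, a point or a joint stands for the part that bears it (a point fixed in the world has none). Each returns a list of dicts, best first, with "p" (0 to 1); they miss things now and then, are a little off and sometimes report something else, mostly with a low value. They report only what shows in the picture. A call takes as long as a camera call.
- nets.cut_out(target, camera): "mask" (420x560 bool, what is visible of it) and "uv" ([column, row] in pixels, amid what is visible of it).
The state is a dict: "clock": time; "joint_pos": joint angles; "dq": joint speeds; "effort": joint torques, N m; "tool_pos": TCP position; "eef_rot": TCP orientation; "wrist_force": force on the tool from outside, world axes, zero at the start; "moment": the same for the moment, N m; "opening": finger opening in m.
Only numpy, scipy, OpenCV 4.12 (cv2) and the standard library are available. Lean on these libraries where they do the work, as an engineer would, in place of code of your own. Each camera call takes 0.05 s, during which the arm holds its last target. There are 200 camera calls.

TASK

Eject the test cassette from the white reader: press the blue eject key fully down with one finger, with the other finger already standing in the chute so that the cassette pops out against it and is trapped before it slides away off the chute. Do not grasp or lift anything, and leave the other things on the worktop alone. Finish while holding: the key still pressed down by the one finger and the cassette resting against the other, still on the chute.

Things in the scene. Friction and masses are not known exactly. Their poses are not given: they have to be found in the camera images.
- reader: White cassette reader fixed to the worktop, left of the centrifuge with the raised lid (travel above that), 220 x 130 mm, 108 mm high at the back of its hood, 72 mm at its front. Origin: centre of its underside. x points from its front (chute and key) to its back, z up, y to the left seen from its front. The hood begins at x = -0.02; in front of that (to x = -0.118) all is open from above.
- chute: Steel chute fixed in the reader, falling 15 deg to its front. Origin: on the middle of its floor at the catch bar (5 mm high) that holds the cassette back, 25 mm in front of the reader's origin. x points uphill along the floor (into the hood), z square to the floor. 48 mm wide inside; side walls 4 mm thick, 14 mm high; lower lip at x = -0.09. At x = -0.05 the floor is 28 mm above the worktop.
- catch_point (a point): Point on the middle line of the chute floor, 50 mm downhill of the catch bar, 28 mm above the worktop. A finger standing here with its tip 5 to 12 mm above the point stops the cassette. It lies straight beside the key: 63 mm to the right (reader's -y) of the key's middle, and as far in front of the hood.
- key_top (a point): Middle of the top of the blue eject key, a flat pad 30 (x) x 34 mm (y) in front of the hood, left of the chute; 44 mm above the worktop, 36 mm when fully down (then 8 mm above catch_point). Guard ridges 43 mm high stand before and behind it, 52 mm apart; the well is 29 mm high. The pad spans 19 to 53 mm left of the reader's middle line, the chute's inside 3 to 51 mm right of it.
- eject_key (a joint): Travel of the eject key in m: 0 up, 0.008 fully down. Sprung: about 2 N to start, about 4 N at its stop; it comes up when let go. At about 0.005 the catch bar lets the cassette go and a spring pusher shoves it out at once with 3 N, 2 N where it meets a finger at catch_point. With no finger there it is past stopping within a quarter of a second.
- cassette: White test cassette with an orange front end, loose, 80 mm long (x), 44 wide, 16 thick, about 60 g. Origin: centre of its underside; x along it to the back of the reader, z square to its face. At the start it lies on the chute under the hood, front against the catch bar, origin 44 mm uphill of the bar; trapped by a finger at catch_point it is about 38 mm farther down, half under the hood.
- specimen_cup_a: Bystander: specimen cup with a red screw lid, 62 mm across, 72 mm tall; origin at the centre of its underside. To be left alone.
- specimen_cup_b: Bystander: specimen cup with a yellow screw lid, 62 mm across, 72 mm tall; origin at the centre of its underside. To be left alone.
- glucose_meter: Bystander: white hand-held meter lying flat, 93 x 52 x 20 mm; origin at the centre of its underside. To be left alone.
- lab_timer: Bystander: flat white timer, 58 x 66 x 17 mm; origin at the centre of its underside. To be left alone.
- oximeter: Bystander: white and blue finger clip, 58 x 32 x 31 mm; origin at the centre of its underside. To be left alone.

How it is judged:
By the outcome, as a careful person would: the job done as asked, in the order asked, and still so for the second after the job is handed in, while the arm keeps its last pose, push and grip.
It also fails if it takes over 32 s, if anything falls off the work surface, if the arm or the gripper's body presses on something with over 40 N, if the wrist force passes 120 N, or if a joint passes its speed limit or range.

## Working session

There is one attempt and no reset: what is moved stays moved. The work goes in short steps, Python scripts to look and compute and a tool call to move; the robot and the scene stay as the last step left them, time stands still between calls to the robot, and variables do not carry over. Pictures are saved under pics/ and viewed, about 8 in all and at most 12, crops included, and the job is handed in when it is done.

Besides the shell and the picture viewer there is one more tool, called after "Call:" by a JSON object that holds its "op" and its "data", one argument or row to a line. drive_tool: Moves the arm, as the interface text tells. Its arguments: {"type":"object","properties":{"plan":{"type":"string"},"squeeze":{"type":"number"}},"required":["plan"]}

```bash
mkdir -p pics; python3 - <<'E'
from plant import get_obs,cams,nets,env
import cv2,numpy as np
o=get_obs();print({k:np.round(v,3).tolist() for k,v in o.items()})
for c in("scene","top"):
    im=cams.get_image(c);cv2.imwrite(f"pics/{c}0.png",im[...,::-1])
    k=cams.calibration(c);print(c,{a:np.round(b,4).tolist() for a,b in k.items()})
    for n in("reader","eject_key","key_top","chute","cassette","catch_point"):
        try:
            for d in nets.cut_out(n,c)[:2]: print(n,round(d["p"],2),np.round(d["uv"],1),d["mask"].sum())
        except Exception as e: print(n,e)
E
```

```text
{'clock': 0.0, 'joint_pos': [1.066, 0.309, 1.635, -0.0, 1.2, -0.07], 'dq': [0.001, 0.001, 0.0, -0.001, -0.001, -0.001], 'effort': [0.0, -41.523, -27.667, -0.0, 0.01, -0.0], 'tool_pos': [0.263, 0.566, 0.23], 'eef_rot': [-1.573, 0.0, -0.435], 'wrist_force': [-0.552, 0.385, -0.608], 'moment': [0.015, -0.016, 0.015], 'opening': 0.086}
scene {'K': [[427.0054, 0.0, 273.1209], [0.0, 427.0054, 212.8712], [0.0, 0.0, 1.0]], 'k1': -0.0906, 'position': [0.0469, -0.1565, 0.7358], 'attitude': [-2.4734, -0.0129, -1.0913]}
reader 0.86 [251.9 181.7] 6047
eject_key 0.83 [220.5 198.4] 247
key_top 0.75 [223.6 197.9] 294
chute 0.73 [253.6 167.2] 4353
cassette 0.52 [260.  183.5] 94
top {'K': [[513.323, 0.0, 284.5768], [0.0, 513.323, 202.2105], [0.0, 0.0, 1.0]], 'k1': -0.0187, 'position': [0.3181, 0.0913, 1.2287], 'attitude': [-2.9443, 0.0123, -1.5589]}
reader 0.85 [256.  184.8] 5303
eject_key 0.7 [243.  213.3] 192
key_top 0.52 [246.7 215.2] 198
chute 0.56 [261.7 174.9] 3869
catch_point 0.78 [263.5 175.6] 3853
```

View pics/scene0.png

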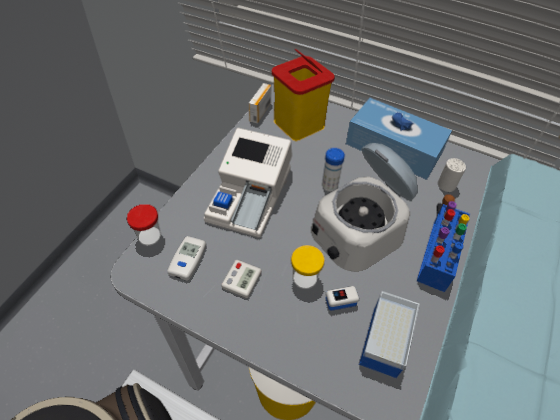

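View pics/top0.png

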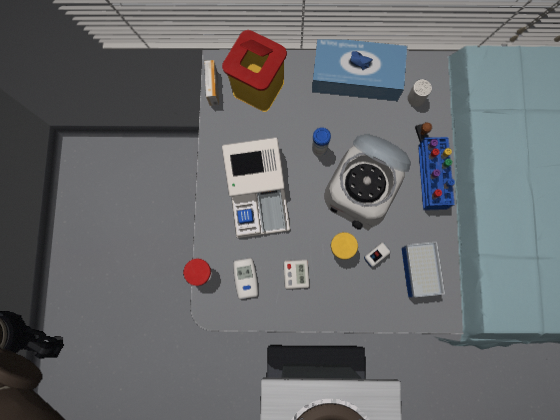

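The scene view shows the reader near (250,180), with its key at (222,200) and the chute at (255,207). In the top view the key is at (245,215) and the chute at (273,213). Next I'll fit the reader's pose and check it with an overlay.

```bash
cat > h.py <<'E'
from plant import cams
import numpy as np,cv2
from scipy.spatial.transform import Rotation as R
def proj(P,c):
    k=cams.calibration(c); Rm=R.from_euler('xyz',k["attitude"]).as_matrix()
    p=(np.atleast_2d(P)-k["position"])@Rm; s=p[:,:2]/p[:,2:]
    s=s*(1+k["k1"]*(s**2).sum(1,keepdims=True)); K=np.array(k["K"])
    return s*[K[0,0],K[1,1]]+K[:2,2]
def tow(pose,L):
    x,y,t=pose[:3]; L=np.atleast_2d(np.array(L,float)); c,s=np.cos(t),np.sin(t)
    return np.c_[x+c*L[:,0]-s*L[:,1],y+s*L[:,0]+c*L[:,1],L[:,2]]
E
python3 - <<'E'
from h import *
from plant import nets
from scipy.optimize import minimize,least_squares
M={}
uv={}
for c in("scene","top"):
    im=cams.get_image(c)
    M[c]=nets.cut_out("reader",c)[0]["mask"]
    uv[c]=nets.cut_out("eject_key",c)[0]["uv"]
# triangulate key
f=least_squares(lambda P:np.r_[proj(P,"scene")[0]-uv["scene"],proj(P,"top")[0]-uv["top"]],[.55,.2,.05])
print("key tri",f.x,f.fun)
H=[(x,y,z) for y in(-.065,.065) for x,z in((-.11,0),(.11,0),(.11,.108),(-.02,.072),(-.11,.035))]
def hull(pose,c,S=4):
    q=cv2.convexHull((proj(tow(pose,H),c)*S).astype(np.float32)); m=np.zeros((420*S,560*S),np.uint8)
    cv2.fillConvexPoly(m,np.round(q).astype(int),1); return m
HM={}
for c in M:
    m=cv2.morphologyEx(M[c].astype(np.uint8),cv2.MORPH_OPEN,np.ones((3,3)))
    cs=max(cv2.findContours(m,0,2)[0],key=cv2.contourArea)
    z=np.zeros((1680,2240),np.uint8);cv2.fillConvexPoly(z,cv2.convexHull(cs)*4+2,1);HM[c]=z
def cost(p):
    return sum(1-(lambda a,b:(a&b).sum()/(a|b).sum())(hull(p,c),HM[c]) for c in M)
best=min((minimize(cost,[f.x[0]+.07,f.x[1]-.04,t],method="Nelder-Mead",options=dict(initial_simplex=np.array([[f.x[0]+.07,f.x[1]-.04,t]]*4)+np.r_[np.zeros((1,3)),np.diag([.02,.02,.15])])) for t in(-.2,.1,.3)),key=lambda r:r.fun)
p=best.x;print(p,best.fun)
print("key",tow(p,(-.0733,.036,.044)),"catch",tow(p,(-.0733,-.027,.028)))
out=[]
for c,(u,v) in(("scene",(195,120)),("top",(205,125))):
    im=cams.get_image(c)[...,::-1]
    w=cv2.resize(im[v:v+125,u:u+105],None,fx=4,fy=4,interpolation=cv2.INTER_CUBIC)[:, :400].copy()
    def dr(L,col):
        q=np.round((proj(tow(p,L),c)-[u,v]+.5)*4).astype(int);cv2.polylines(w,[q],True,col,1)
    for y in(-.065,.065): dr([h for h in H if h[1]==y],(0,255,0))
    dr([(-.0733+a,.036+b,.044) for a,b in((-.015,-.017),(.015,-.017),(.015,.017),(-.015,.017))],(0,0,255))
    dr([(-.025,-.003,.0414),(-.025,-.051,.0414),(-.112,-.051,.018),(-.112,-.003,.018)],(255,0,255))
    out.append(w)
cv2.imwrite("pics/fit.png",np.hstack(out))
E
```

```text
key tri [0.52578986 0.205599   0.02992141] [ 0.49310421 -0.09001225 -0.43035907  0.34569238]
[0.59005299 0.17433698 0.16824588] 0.17896973671928873
key [[0.51175966 0.19755434 0.044     ]] catch [[0.52230922 0.1354439  0.028     ]]
```

View pics/fit.png

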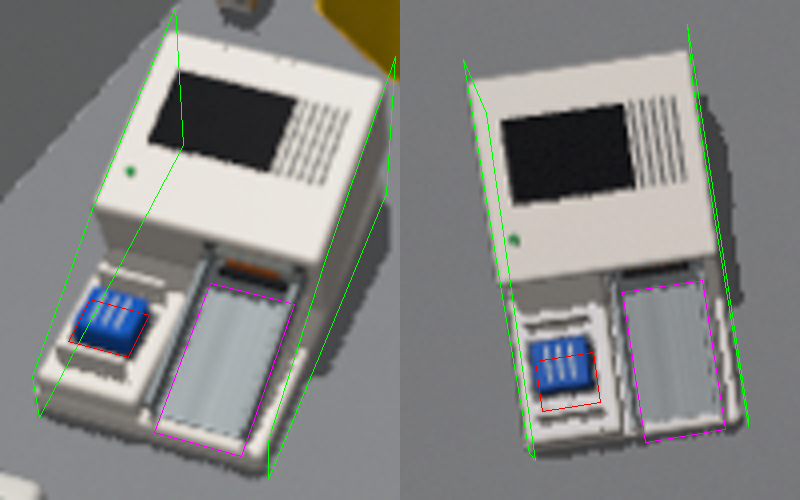

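The overlay shows yaw and sideways fit are good. My box is too long, though: the drawn key, at (568,381) in the top crop, sits about 10 mm in front of the seen one at (562,362). I'll refine from picked features at known heights.

```bash
python3 - <<'E'
from h import *
from scipy.optimize import least_squares
def onplane(px,c,z):
    return least_squares(lambda P:proj([P[0],P[1],z],c)[0]-px,[.55,.18]).x
S=lambda a,b:np.array([a/4+194.5,b/4+119.5]); T=lambda a,b:np.array([(a-400)/4+204.5,b/4+124.5])
F={"key":((112,310),(562,362),.044),"hoodL":((95,207),(500,283),.072),"hoodR":((312,265),(717,250),.072),
"lipL":((157,430),(641,437),.018),"lipR":((240,455),(727,427),.018),"backL":((170,32),(468,83),.108),"backR":((382,78),(688,50),.108)}
D={}
for n,(s,t,z) in F.items():
    a,b=onplane(S(*s),"scene",z),onplane(T(*t),"top",z);D[n]=(a+b)/2
    f=least_squares(lambda P:np.r_[proj(P,"scene")[0]-S(*s),proj(P,"top")[0]-T(*t)],[.55,.2,.05])
    print(n,a.round(4),b.round(4),"tri",f.x.round(4))
for l,r in(("hoodL","hoodR"),("lipL","lipR"),("backL","backR")):
    d=D[l]-D[r];print(l,"yaw",np.arctan2(-d[0],d[1]),"len",np.hypot(*d))
for l,r in(("hoodL","backL"),("hoodR","backR")):
    d=D[r]-D[l];print(l,"yaw",np.arctan2(d[1],d[0]),"len",np.hypot(*d))
y=.155;u=np.array([np.cos(y),np.sin(y)]);v=np.array([-u[1],u[0]])
for n in D: print(n,"reader-axis coords rel key",((D[n]-D["key"])@u).round(4),((D[n]-D["key"])@v).round(4))
E
```

```text
key [0.523  0.2023] [0.5233 0.2011] tri [0.5227 0.2015 0.0448]
hoodL [0.5613 0.2341] [0.5643 0.2356] tri [0.565  0.2365 0.0675]
hoodR [0.579 0.112] [0.5849 0.1106] tri [0.5848 0.1127 0.0664]
lipL [0.4819 0.1518] [0.483  0.1553] tri [0.4844 0.1547 0.0129]
lipR [0.4882 0.1059] [0.4895 0.1043] tri [0.4888 0.1052 0.018 ]
backL [0.6677 0.2481] [0.6731 0.2533] tri [0.6762 0.2542 0.0991]
backR [0.6894 0.1271] [0.6937 0.128 ] tri [0.695  0.1288 0.103 ]
hoodL yaw 0.15430666977421484 len 0.12499386912485352
lipL yaw 0.13177973774163745 len 0.04892905390179767
backL yaw 0.1704059901771467 len 0.12493438176305781
hoodL yaw 0.14607432307374654 len 0.1087801394261601
hoodR yaw 0.1469068158977452 len 0.11079075842170437
key reader-axis coords rel key 0.0 0.0
hoodL reader-axis coords rel key 0.0443 0.0266
hoodR reader-axis coords rel key 0.0442 -0.0984
lipL reader-axis coords rel key -0.0476 -0.0413
lipR reader-axis coords rel key -0.0488 -0.0902
backL reader-axis coords rel key 0.1531 0.0256
backR reader-axis coords rel key 0.155 -0.0993
```

The key triangulates to (0.523, 0.2015, 0.045), with the reader's yaw about 0.15. The hood's middle line lies 36 mm beside it, as the text says. The midpoint between the fingers should go to about (0.527, 0.170).

Call:
{"op": "drive_tool", "data": {
  "plan": "0 0 0 -7 0.14;0 0 0 -7 0.14;0 0 0 -7 0.14;0 0 0 -7 0.14;0 0 0 -5.6 0.14;0.0168 0 -0.036 0 0.14;0.0168 0 -0.036 0 0.14;0.0168 0 -0.036 0 0.14;0.0168 0 -0.036 0 0.14;0.0168 0 -0.036 0 0.14;0.0168 0 -0.036 0 0.14;0.0168 0 -0.036 0 0.14;0.0168 0 -0.036 0 0.14;0.0168 0 -0.036 0 0.14;0.0168 0 -0.036 0 0.14;0.0168 0 -0.036 0 0.14;0 0 0 0 0.14"
}}

```text
clock: 2.52
tool_pos: [0.5257, 0.1985, 0.2321]
eef_rot: [-1.567, -0.009, 0.186]
wrist_force: [-0.8, 1.1, -0.3]
opening: 0.0487
```

Call:
{"op": "drive_tool", "data": {
  "plan": "0 0 0 1.9 0.14;0 0 0 0 0.14;-0.0012 0.02 -0.014 0 0.14;-0.0012 0.03 -0.014 0 0.14;0 0.03 0 0 0.14;0 0.03 0 0 0.14;0 0 0 0 0.14;0 0 0 0 0.14"
}}

```text
clock: 3.18
tool_pos: [0.5329, 0.1715, 0.1231]
eef_rot: [-1.563, -0.019, 0.152]
wrist_force: [0.7, 0.7, 0.3]
opening: 0.0485
```

```bash
cat > look.py <<'E'
import sys
from h import *
from plant import get_obs
o=get_obs();print({k:np.round(o[k],4).tolist() for k in("clock","tool_pos","eef_rot","wrist_force","opening")})
out=[]
Rm=R.from_euler('xyz',o["eef_rot"]).as_matrix()
for c,(u,v) in(("scene",(195,110)),("top",(205,125))):
    im=cams.get_image(c)[...,::-1]
    w=cv2.resize(im[v:v+130,u:u+100],None,fx=4,fy=4,interpolation=cv2.INTER_CUBIC).copy()
    for P,col in((np.array(o["tool_pos"])+Rm[:,2]*.0315,(0,0,255)),(np.array(o["tool_pos"])-Rm[:,2]*.0315,(255,0,255)),([.523,.2015,.044],(0,255,0)),([.5325,.1392,.028],(0,255,255))):
        q=np.round((proj(P,c)[0]-[u,v]+.5)*4).astype(int);cv2.circle(w,tuple(map(int,q)),3,col,-1)
    out.append(w)
cv2.imwrite(sys.argv[1],np.hstack(out))
E
python3 look.py pics/a1.png
```

```text
{'clock': 3.1833, 'tool_pos': [0.5329, 0.1715, 0.1231], 'eef_rot': [-1.5632, -0.0187, 0.1519], 'wrist_force': [0.7014, 0.6862, 0.3104], 'opening': 0.0485}
```

View pics/a1.png

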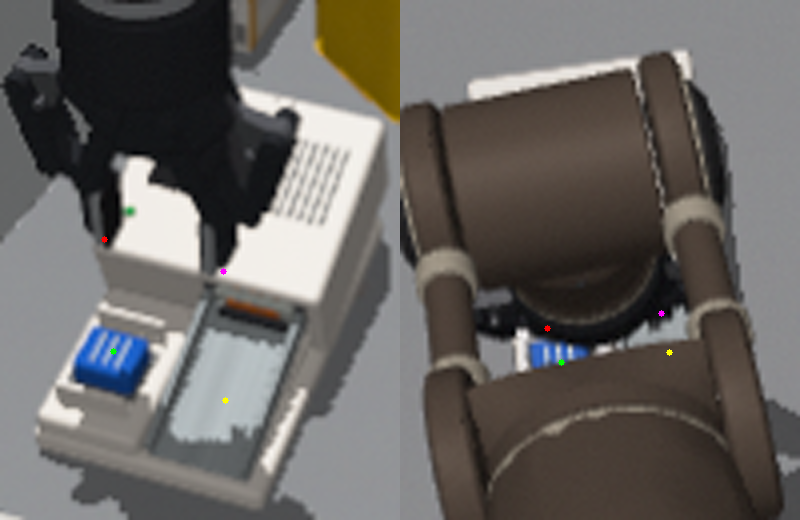

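The red and magenta dots, which mark the computed tips, sit on the seen fingertips at (104,245) and (223,270). The key (113,351) and chute target (225,400) are also where I expect. Next I correct about 8 mm in x and go down to just above the key.

Call:
{"op": "drive_tool", "data": {
  "plan": "-0.004 0 0 0 0.14;-0.004 0.02 0 0 0.14;0 0.02 0 0 0.14;0 0.012 0 0 0.14;0 0.006 0 0 0.14;0 0 0 0 0.14;0 0 0 0 0.14"
}}

```text
clock: 3.87
tool_pos: [0.5357, 0.1757, 0.0777]
eef_rot: [-1.561, -0.044, 0.156]
wrist_force: [0.5, -0.3, -0.2]
opening: 0.0491
```

```bash
python3 look.py pics/a2.png
```

```text
{'clock': 3.8667, 'tool_pos': [0.5357, 0.1757, 0.0777], 'eef_rot': [-1.5609, -0.0438, 0.1559], 'wrist_force': [0.5215, -0.3001, -0.233], 'opening': 0.0491}
```

View pics/a2.png

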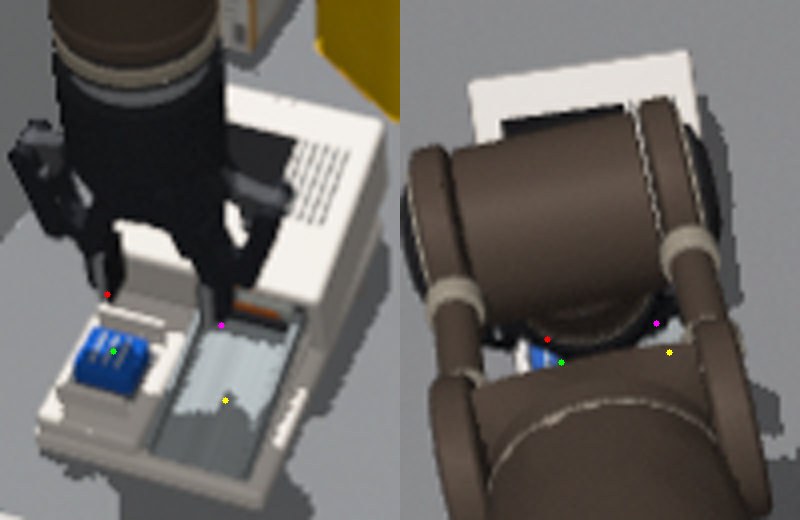

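The fingers are still about 9 mm too far toward the hood, with the tool slightly tilted by drift. I'll shift back at this height.

Call:
{"op": "drive_tool", "data": {
  "plan": "-0.006 0 -0.003 0 0.14;0 0 0 0 0.14;-0.006 0 -0.002 0 0.14;0 0 0 0 0.14;0 0 0 0 0.14"
}}

```text
clock: 4.38
tool_pos: [0.5254, 0.1684, 0.08]
eef_rot: [-1.561, -0.049, 0.156]
wrist_force: [0.6, -0.2, 0.1]
opening: 0.0486
```

Call:
{"op": "drive_tool", "data": {
  "plan": "-0.001 0.007 -0.0006 0 0.14;0 0 0 0 0.14;-0.001 0.007 -0.0006 0 0.14;0 0 0 0 0.14;-0.001 0.007 -0.0006 0 0.14;0 0 0 0 0.14;0 0 0 0 0.14"
}}

```text
clock: 4.97
tool_pos: [0.5233, 0.1661, 0.0561]
eef_rot: [-1.561, -0.048, 0.155]
wrist_force: [-0.4, 0.4, -0.6]
opening: 0.0488
```

Call:
{"op": "drive_tool", "data": {
  "plan": "0.0043 0 0.0034 0 0.14;0 0.004 0 0 0.14;0 0 0 0 0.14;0 0 0 0 0.14"
}}

```text
clock: 5.3
tool_pos: [0.5279, 0.1709, 0.0518]
eef_rot: [-1.561, -0.048, 0.155]
wrist_force: [-0.7, 0.2, -0.1]
opening: 0.0486
```

```bash
python3 look.py pics/a3.png
```

```text
{'clock': 5.3, 'tool_pos': [0.5279, 0.1709, 0.0518], 'eef_rot': [-1.5606, -0.0481, 0.1554], 'wrist_force': [-0.7092, 0.1612, -0.0522], 'opening': 0.0486}
```

View pics/a3.png

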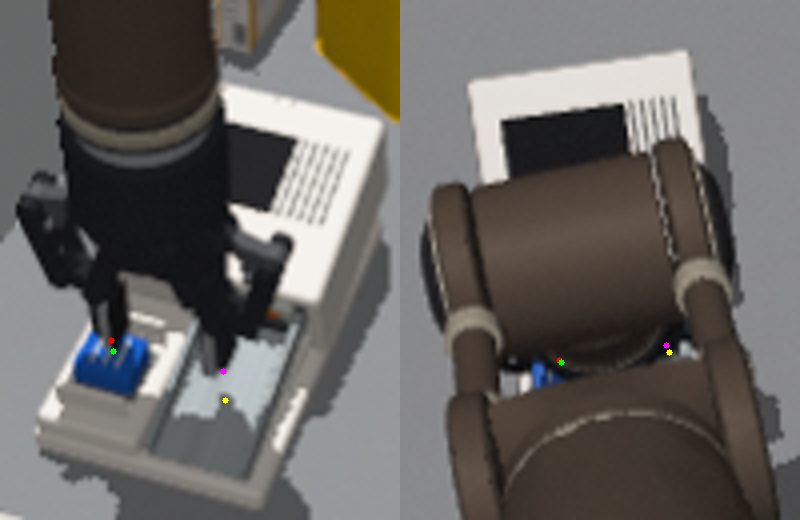

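The key finger stands over the key pad and the other in the chute mouth, a few mm left of its middle. I'll move 2 mm right and then press in steps.

Call:
{"op": "drive_tool", "data": {
  "plan": "0 0.003 -0.002 0 0.14;0 0 0 0 0.14;0 0.003 0 0 0.14;0 0.001 0 0 0.14"
}}

```text
clock: 5.73
tool_pos: [0.5285, 0.1687, 0.0448]
eef_rot: [-1.561, -0.049, 0.155]
wrist_force: [-0.7, 0.4, 0.0]
opening: 0.0487
```

Call:
{"op": "drive_tool", "data": {
  "plan": "-0.0005 0.005 0 0 0.14;0 0.005 0 0 0.14;0 0.003 0 0 0.14;0 0.002 0 0 0.14"
}}

```text
clock: 6.07
tool_pos: [0.5294, 0.1691, 0.0321]
eef_rot: [-1.56, -0.047, 0.155]
wrist_force: [-9.7, -3.8, 29.6]
opening: 0.0485
```

Call:
{"op": "drive_tool", "data": {
  "plan": "0 0.0007 0 0 0.14;0 0.0007 0 0 0.14;0 0.0007 0 0 0.14;0 0.0007 0 0 0.14"
}}

```text
clock: 6.4
tool_pos: [0.5292, 0.1689, 0.0329]
eef_rot: [-1.56, -0.044, 0.154]
wrist_force: [-2.4, -1.3, 7.9]
opening: 0.0488
```

```bash
python3 look.py pics/a4.png; python3 - <<'E'
from h import *
from plant import nets
for c in("scene","top"):
    cams.get_image(c)
    for n in("cassette","eject_key"):
        for d in nets.cut_out(n,c)[:1]: print(c,n,round(d["p"],2),np.round(d["uv"],1),d["mask"].sum())
y=.152
def C(s,z=.0,lat=0):   # point at chute coordinate s on mid line
    k=np.array([.523,.2015]);u=np.array([np.cos(y),np.sin(y)]);v=np.array([-u[1],u[0]])
    r=k-.063*v+u*(s+.05)*np.cos(.262)+v*lat; return [*r,.028+(s+.05)*np.sin(.262)+z]
for s in(-.05,-.034,0): print(s,proj(C(s,.016),"scene"))
E
```

```text
{'clock': 6.4, 'tool_pos': [0.5292, 0.1689, 0.0329], 'eef_rot': [-1.5599, -0.0437, 0.1537], 'wrist_force': [-2.4378, -1.3377, 7.9203], 'opening': 0.0488}
scene cassette 0.69 [260.5 195.3] 96
scene eject_key 0.59 [217.6 202.4] 97
-0.05 [[250.56755608 204.7254268 ]]
-0.034 [[253.09841608 198.13142629]]
0 [[258.37048737 184.40602352]]
```

View pics/a4.png

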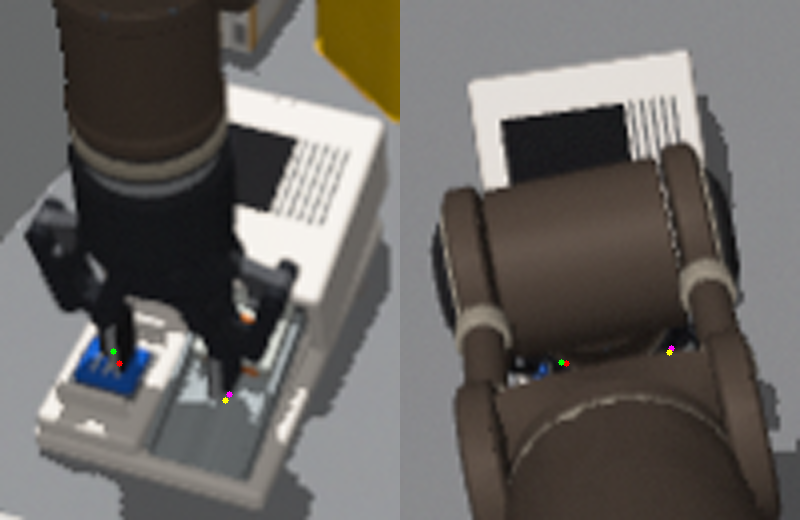

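The cassette has popped out: its orange front end shows at (248,370), against the right side of the chute finger, and the key finger is holding the key down. I'll add a bit more push for margin and check that it stays.

Call:
{"op": "drive_tool", "data": {
  "plan": "0 0.0012 0 0 0.14;0 0.0012 0 0 0.14;0 0.0012 0 0 0.14"
}}

```text
clock: 7.05
tool_pos: [0.5292, 0.1689, 0.0327]
eef_rot: [-1.56, -0.041, 0.153]
wrist_force: [-3.7, -1.6, 12.7]
opening: 0.0485
```

```bash
python3 - <<'E'
from h import *
from plant import get_obs,nets
for i in range(12):
    im=cams.get_image("scene")
    if i%4==3:
        o=get_obs();print(o["clock"],np.round(o["tool_pos"],4),np.round(o["wrist_force"],1))
for d in nets.cut_out("cassette","scene")[:1]: print(d["p"],d["uv"],d["mask"].sum())
cv2.imwrite("pics/a5.png",cv2.resize(im[150:240,195:295,::-1],None,fx=6,fy=6,interpolation=cv2.INTER_CUBIC))
E
```

```text
7.25 [0.5292 0.1689 0.0327] [-5.8 -1.8 13.3]
7.45 [0.5292 0.1689 0.0327] [-4.4 -1.9 12.3]
7.65 [0.5292 0.1689 0.0327] [-4.2 -2.7 12.4]
0.45 [263.7, 194.5] 63
```

View pics/a5.png

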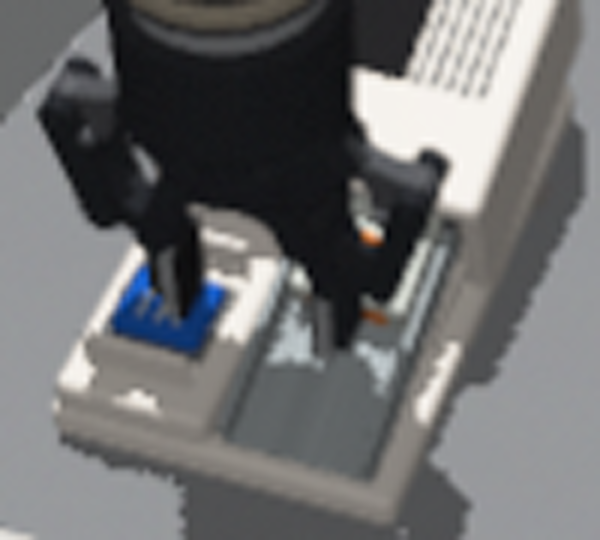

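The hold is steady. The key is down level with its ridge under the finger at (175,310), and the cassette's orange front at (377,315) rests against the chute finger at (335,330), still on the chute. I'm handing it in.

```bash
python3 -c "
from plant import workorder
print(workorder.close_job())"
```

```text
the job is handed in; nothing more can be done
None
```

The cassette is ejected and trapped, and the job is handed in. One finger holds the blue key down, and the other stands in the chute with the cassette resting against it.

- **Key:** over the last 0.6 s the tool held still and pushed down with a steady 12–13 N. The key needs about 4 N at its stop. The last picture shows it down under the finger. I had no direct reading of the key's travel; I judged it fully down from the force and the picture.
- **Cassette:** the last picture shows its orange front end against the chute finger, still on the chute. The tool also feels a small push of about 4 N toward the front.
- **Checks that disagreed or drifted:**
    - **Reader model:** my first fit of the reader's outline was about 10 mm off along its length, so I aimed from the key measured in both views instead.
    - **Tilt:** the tool tilted about 2.5° on the way down. I corrected its position but not the tilt.
    - **Tool height:** it read 0.033 at the stop, not the expected 0.036. That fits fingers that sit slightly back when half open.
    - **Press force:** it reached about 30 N for a moment before I eased it.

I saw no contact with the other things on the worktop.

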